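Clear the carriage and load it with the hanging panel meters

ROBOT

A 6-joint arm with a two-finger parallel gripper is mounted at the origin on a cart in front of the work surface, level with it; the furniture and walls round the work are solid. World frame = base frame: x ahead of the robot, y to its left, z up, the work surface at z = 0. Lengths are in mm, angles in rad, forces in N, time in s.
With the tool pointing down it reaches from about 325 to 875 mm from the base axis. Payload 4.4 kg.
Tool frame: the origin (TCP) lies on the centre line of the jaws, within the pads' length; the fingertips stand ahead of it and the grasp point (between the pads) lies 6 mm ahead of it (ctrl.tcp_to_tips is the z of the fingertips in the tool frame, in mm); z points along the fingers, y is the line along which they close (so a half turn about z gives the same grasp; the last joint's range is limited). The gripper opens to 85 mm and grips with 20 to 120 N. Pads are 22 mm wide; open, the fingers measure 114 mm over their backs; the gripper's body (76 mm by 85 mm) begins 54 mm behind the grasp point. The pads swing forward as they close: fully open they stand 13 mm farther back than shut.
Start: joints at [1.095, 0.207, 1.542, -0, 1.393, -0.15], TCP at [183.503, 544.935, 256.282] pointing down, gripper open.
Joint ranges: [-2.73, 2.73], [-0.86, 2.22], [0.23, 2.46], [-1.11, 4.25], [0.08, 2.63], [-2.82, 2.82]. Speed limits (rad/s): [2.79, 2.79, 3.14, 3.14, 3.14, 3.14].

INTERFACE

Orientations are given as a 3x3 rotation matrix whose columns are the frame's x, y, z axes.
In Python, from plant import ctrl, sensors, optics gives the robot as it stands. Calls block until the motion is done:
- ctrl.move_ptp(position, orientation): joint-space move of the TCP to a pose.
- ctrl.move_l(position, rot=None, vel=150, threshold=None): straight line of the TCP; rot=None keeps the orientation; vel is the mean speed in mm/s. With threshold (N) it stops when the force on the tool has changed by that much, and returns True; else False.
- ctrl.set_joints(angles): joint-space move.
- ctrl.gripper_to(opening, force=None): finger opening in mm; force is the grip in N (None keeps the last); returns when the fingers have stopped.
- ctrl.hold(seconds).
- ctrl.solve_ik(position, orientation): joint angles nearest the present ones, or None.
- sensors.read_state(): the state.
- optics.grab_frame(name): name is "side" or "top"; returns (picture, depth): 420x560x3 uint8, red, green, blue; 420x560 float32, mm along the optical axis (not along the pixel's ray), 0 where there is no reading.
- optics.camera_params(name): a dict with "mtx" (3x3 intrinsics, pixels), "R" (3x3) and "t" (3): a world point X has camera coordinates R X + t. Camera axes: x right, y down, z forward; pixel columns grow to the right and rows downward; lengths in mm; the calibration is good to about 2 mm. A picture is of the moment at which its call begins. camera_params takes no time and is no camera call.
A pose or a line that the arm cannot do raises ctrl.MotionError and nothing moves.
- ctrl.finish_job(): hands the job in; it is judged then, once.
The state is a dict: "t": time; "q": joint angles; "qvel": joint speeds; "tau": joint torques, N m; "eef_pos": TCP position; "eef_rot": TCP orientation; "force": force on the tool from outside, world axes, zero at the start; "wrist_torque": the same for the moment, N m; "grip_width": finger opening in mm; "grasp_force": force on a finger pad.
Only numpy, scipy, OpenCV 4.12 (cv2) and the standard library are available. Lean on these libraries where they do the work, as an engineer would, in place of code of your own. Each camera call takes 0.05 s, during which the arm holds its last target. There are 200 camera calls.

TASK

Take the power brick out of the white tray carriage and lay it flat, right way up, on the worktop clear of the track. Push the carriage by its post until it breaks out of its catch and comes up against the end stop of its track. Then take every meter that hangs on the board off its studs (raise it until the stud heads are in the wide ends of the keyholes, then draw it off) and set it down inside the carriage, none on top of another, leaving the carriage at its stop. Do not disturb the roll of black tape or the mug.

Things in the scene. Friction and masses are not known exactly. Their poses are not given: they have to be found in the camera images.
- hanger: Upright aluminium board, 325 wide, 112 tall, 12 mm thick, on a foot behind it; fixed, placed anew at each start. Origin on the worktop, middle of the front face; x points into the board, y along it, z up: meters come off toward its -x. Three pairs of headed studs on the front, at y = +106, 0, -106 mm.
- studs (a point): Middle of the centre pair of studs, on the board's front face, 70.5 mm above the worktop; axes as the hanger's. The two studs of a pair are 64 mm apart in y. Shank 7 mm diameter, 7.5 mm clear between board and head; head 16 mm diameter, 5 mm thick, its front 12.5 mm from the board.
- sled (a joint): Position in m of the carriage along its track (+x of deck), 0 as parked. A spring catch holds it at 0: about 10 to 15 N break it out within the first 7 mm, then it runs with about 2.5 N of drag to a hidden end stop roughly 0.1 m on. It stays where it is left.
- deck (a point): Centre of the white tray carriage's inner floor, 24 mm above the worktop; x along the track away from the post and the parked end, z up. Floor 190 (x) by 112 (y) mm in a lip 4 mm thick, 7 mm higher than the floor. It rides on an aluminium track 330 by 70 mm, fixed, placed anew at each start.
- post (a point): Upright flat push post at the carriage's -x end, 12 (x) by 45 (y) mm, its top edge 91 mm above the worktop; this point is in its middle, 10 mm below the top. Push it along the deck's +x from behind, or pinch it across its 12 mm.
- meter_a: Panel meter, one of up to three alike (absent: None), 0.18 to 0.35 kg: grey box 36 deep (x), 40 wide (y), 95 mm tall (z), display, knob and brass posts on its front (-x), in front of a steel keyhole plate 94 wide, 62 tall, 4 thick. Origin in the middle of the underside; box x = -20 to +16, plate x = +16 to +20, z = 0 to 62 mm. Hangs with x, y, z as the hanger's, underside 22 mm up.
- keyhole_a (a point): Meter A, on its plate's back, midway between its two keyholes (at y = +32, -32 mm beside the box), at the centre of the wide part (21 by 21 mm), 26.5 mm above its underside. A slot 11 mm wide runs up from it; hanging, the studs are 22 mm above this point. To free it, raise it 22 mm (within 2), draw it 20 mm or more to -x.
- grip_a (a point): Point to grip meter A across its 40 mm width: middle of the box, 80 mm above its underside, above plate and studs; axes as the meter's.
- meter_b: Panel meter, one of up to three alike (absent: None), 0.18 to 0.35 kg: grey box 36 deep (x), 40 wide (y), 95 mm tall (z), display, knob and brass posts on its front (-x), in front of a steel keyhole plate 94 wide, 62 tall, 4 thick. Origin in the middle of the underside; box x = -20 to +16, plate x = +16 to +20, z = 0 to 62 mm. Hangs with x, y, z as the hanger's, underside 22 mm up.
- keyhole_b (a point): Meter B, on its plate's back, midway between its two keyholes (at y = +32, -32 mm beside the box), at the centre of the wide part (21 by 21 mm), 26.5 mm above its underside. A slot 11 mm wide runs up from it; hanging, the studs are 22 mm above this point. To free it, raise it 22 mm (within 2), draw it 20 mm or more to -x.
- grip_b (a point): Point to grip meter B across its 40 mm width: middle of the box, 80 mm above its underside, above plate and studs; axes as the meter's.
- meter_c: Panel meter, one of up to three alike (absent: None), 0.18 to 0.35 kg: grey box 36 deep (x), 40 wide (y), 95 mm tall (z), display, knob and brass posts on its front (-x), in front of a steel keyhole plate 94 wide, 62 tall, 4 thick. Origin in the middle of the underside; box x = -20 to +16, plate x = +16 to +20, z = 0 to 62 mm. Hangs with x, y, z as the hanger's, underside 22 mm up.
- keyhole_c (a point): Meter C, on its plate's back, midway between its two keyholes (at y = +32, -32 mm beside the box), at the centre of the wide part (21 by 21 mm), 26.5 mm above its underside. A slot 11 mm wide runs up from it; hanging, the studs are 22 mm above this point. To free it, raise it 22 mm (within 2), draw it 20 mm or more to -x.
- grip_c (a point): Point to grip meter C across its 40 mm width: middle of the box, 80 mm above its underside, above plate and studs; axes as the meter's.
- tape_roll: Roll of black tape lying flat, 72 mm across, 17 mm high; bystander, leave alone. Origin at the middle of its underside.
- coffee_mug: White mug, 82x114x92 mm; bystander, leave alone. Origin at the middle of its underside.
- power_brick: Black laptop power brick, 115 long (x), 50 wide (y), 32 mm high, 0.24 kg; at the start it lies about the middle of the carriage's floor, its length roughly along the track. Origin at the middle of its underside; grip it across its 50 mm width. (The green cutting mat on the worktop is 3 mm thick; laying it there is fine.)

How it is judged:
By the outcome, as a careful person would: the job done as asked, in the order asked, and still so for the second after the job is handed in, with the robot touching nothing.
Of meter_a, meter_b, meter_c only 2 to 3 are there at a start; the rules pass over those that are not, and their reading is None.
At some moment in a run one of power_brick may be knocked a few centimetres aside while the robot is not near it.
Once in a run the grip may slacken for a moment while it holds something.
It also fails if it takes over 210 s, if anything falls off the work surface, if the arm or the gripper's body presses on something with over 40 N, if the wrist force passes 120 N, or if a joint passes its speed limit or range.

## Working session

There is one attempt and no reset: what is moved stays moved. The work goes in short steps, each a Python script; the robot and the scene stay as the last script left them, time stands still between calls to the robot, and variables do not carry over. Pictures are saved under pics/ and viewed, at most 14 in all, crops included, and the job is handed in when it is done.

```bash
ls; mkdir -p pics; cat > h.py <<'E'
import numpy as np, cv2
from plant import ctrl, sensors, optics
def snap(n,fn=None):
    im,d=optics.grab_frame(n)
    if fn: cv2.imwrite('pics/'+fn,im[:,:,::-1])
    return im,d
def cloud(n,d):
    p=optics.camera_params(n);K,R,t=map(np.array,(p['mtx'],p['R'],p['t']))
    v,u=np.mgrid[:d.shape[0],:d.shape[1]]
    c=np.stack([(u-K[0,2])/K[0,0]*d,(v-K[1,2])/K[1,1]*d,d],-1)
    return (c-t.ravel())@R   # R^T(c-t)
def rz(a): # tool down, closing axis (y) along angle a
    y=np.array([np.cos(a),np.sin(a),0]);z=np.array([0,0,-1.]);return np.stack([np.cross(y,z),y,z],1)
E
python3 - <<'E'
from h import *
for n in('top','side'):
    im,d=snap(n,n+'0.png');np.savez(n+'0.npz',im=im,d=d,P=cloud(n,d))
    p=optics.camera_params(n);print(n,np.round(p['mtx'],1).tolist(),np.round(-np.array(p['R']).T@np.ravel(p['t'])),np.round(p['R'],2).tolist())
print(ctrl.tcp_to_tips,sensors.read_state())
E
```

```text
pics
top [[404.1, 0.0, 280.1], [0.0, 404.1, 206.1], [0.0, 0.0, 1.0]] [ 291.   -0. 1065.] [[-0.04, -1.0, -0.0], [-0.98, 0.04, -0.2], [0.2, -0.01, -0.98]]
side [[379.2, 0.0, 279.1], [0.0, 379.2, 210.2], [0.0, 0.0, 1.0]] [  19. -127.  794.] [[0.27, -0.96, 0.01], [-0.79, -0.22, -0.58], [0.56, 0.15, -0.82]]
25.0 {'t': 0.1, 'q': array([ 1.09548993e+00,  2.07366133e-01,  1.54282675e+00,  2.49560357e-05,
        1.39353436e+00, -1.50474619e-01]), 'qvel': array([-1.28114175e-03, -1.71383600e-03, -2.44793120e-03, -1.98745956e-05,
       -7.76638120e-04, -6.33161359e-04]), 'tau': array([-4.63408796e-04, -3.84094620e+01, -2.92548877e+01, -2.68611157e-04,
        4.75252251e-03,  1.24605896e-05]), 'eef_pos': array([183.20169701, 544.35199447, 255.21661656]), 'eef_rot': array([[-9.47702844e-01,  3.19152505e-01, -9.98654249e-04],
       [ 3.19153882e-01,  9.47701029e-01, -1.88673609e-03],
       [ 3.44269110e-04, -2.10678954e-03, -9.99997721e-01]]), 'force': array([ 0.70931437,  0.2912328 , -0.35967781]), 'wrist_torque': array([-0.01964668, -0.03359144, -0.03494132]), 'grasp_force': 0.0, 'grip_width': 85.90531282666008}
```

View pics/top0.png

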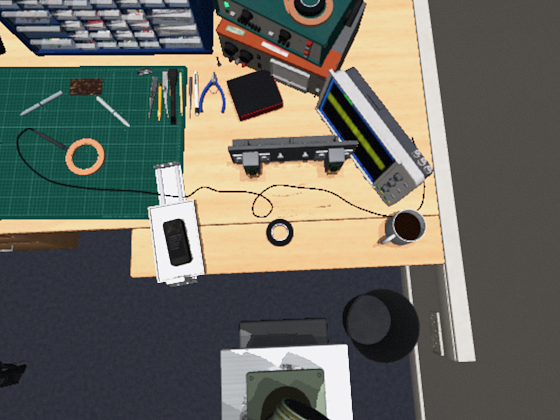

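View pics/side0.png

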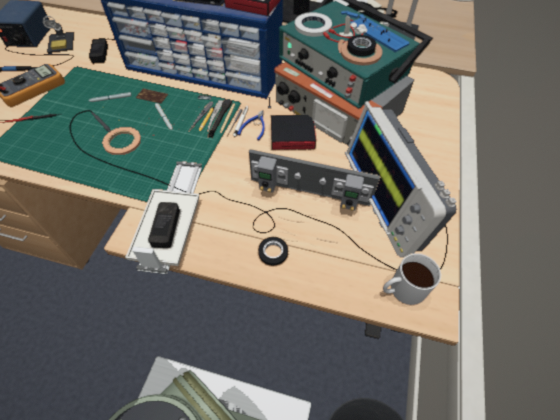

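The top view shows the board at (230–357, 140–165), with meters at (251,162) and (335,158) and the centre pair empty. The carriage is at (175,240) with its post at (175,280), the nearer end, and the track runs up to (168,165). The brick is at (178,242), the tape at (279,233) and the mug at (408,228).

```bash
python3 - <<'E'
from h import *
def rect(n,m,tag,P):
    q=P[m][:,:2].astype(np.float32)
    c,s,a=cv2.minAreaRect(q);print(n,tag,len(q),np.round(c,1),np.round(s,1),round(a,2),'zmed',np.round(np.median(P[m][:,2]),1))
for n in('top','side'):
    f=np.load(n+'0.npz');P=f['P'];im=f['im'].astype(int);d=f['d']
    ok=d>0;X,Y,Z=P[...,0],P[...,1],P[...,2]
    val=im.mean(-1);v,u=np.mgrid[:420,:560]
    def box(a,b,c,e):return (u>=a)&(u<b)&(v>=c)&(v<e)
    R=box(145,210,160,290) if n=='top' else box(120,205,155,275)
    print(n,'table z',np.median(Z[box(290,330,235,255) if n=='top' else box(310,350,240,260)]))
    rect(n,R&ok&(Z>25)&(Z<40)&(val>150),'lip/tray',P)
    rect(n,R&ok&(Z>46)&(Z<70)&(val<90),'brick top',P)
    rect(n,R&ok&(Z>82)&(Z<97),'post top',P)
    rect(n,R&ok&(Z>4)&(Z<22)&(val>130),'track',P)
    B=box(220,365,125,190) if n=='top' else box(235,390,140,220)
    mb=B&ok&(Z>106)&(Z<118);rect(n,mb,'board+meter tops',P)
    m2=B&ok&(Z>109)&(Z<120)
    k,l,s,c=cv2.connectedComponentsWithStats(m2.astype(np.uint8))
    for i in range(1,k):
        if s[i,4]>25: rect(n,l==i,'comp',P)
    for nm,bx in(('tape',(262,297,216,250) if n=='top' else (252,292,232,268)),('mug',(375,430,205,250) if n=='top' else (380,445,250,305))):
        m=box(*bx)&ok&((Z>10) if nm=='tape' else (Z>50));rect(n,m,nm,P)
E
```

```text
top table z 0.6007817975619317
top lip/tray 1164 [419.5 263.9] [210.3 120.7] 8.19 zmed 26.7
top brick top 924 [395.6 252.2] [159.8  51.2] 11.32 zmed 56.3
top post top 102 [321.5 249.2] [12.3 45. ] 7.38 zmed 90.9
top track 1197 [479.2 266.8] [168.4 334.9] 89.54 zmed 8.5
top board+meter tops 1125 [620.4 -54.6] [ 91.6 333.5] 7.95 zmed 113.0
top comp 61 [ 656.4 -205.2] [68.7  4.4] 30.62 zmed 114.3
top comp 581 [637.9 -45.8] [ 13.6 323.2] 0.26 zmed 112.1
top comp 230 [ 607.6 -151.6] [37.  40.4] 0.98 zmed 116.1
top comp 225 [606.9  60.4] [37.4 36.6] 87.96 zmed 116.1
top tape 413 [435.5  -4.7] [68. 71.] 88.11 zmed 17.4
top mug 1074 [ 428.9 -309.1] [103.1  80.9] 89.2 zmed 62.5
side table z 0.10405297173867437
side lip/tray 801 [426.2 265.5] [199.5 120.2] 8.09 zmed 26.7
side brick top 898 [416.6 256.3] [111.4  49.8] 12.61 zmed 55.9
side post top 140 [321.7 249.7] [12.7 45. ] 7.23 zmed 89.8
side track 842 [475.2 277.3] [318.3 222.4] 37.83 zmed 7.9
side board+meter tops 1272 [625.2 -57.5] [171.8 310.5] 23.26 zmed 112.4
side comp 165 [ 681.8 -189.7] [164.6   4.7] 31.03 zmed 114.3
side comp 977 [617.9 -44.3] [ 58. 322.] 0.34 zmed 112.9
side tape 512 [436.5  -2.6] [72.  70.3] 14.62 zmed 16.7
side mug 1618 [ 434.5 -317.4] [ 86.4 124.7] 68.83 zmed 62.9
```

```bash
python3 - <<'E'
import cv2
a=cv2.imread('pics/top0.png');b=cv2.imread('pics/side0.png')
import numpy as np
x=cv2.resize(a[130:175,220:365],(725,225),interpolation=cv2.INTER_CUBIC)
y=cv2.resize(b[145:215,240:385],(725,350),interpolation=cv2.INTER_CUBIC)
cv2.imwrite('pics/crop1.png',np.vstack([x,y]))
E
```

```text
(no output)
```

View pics/crop1.png

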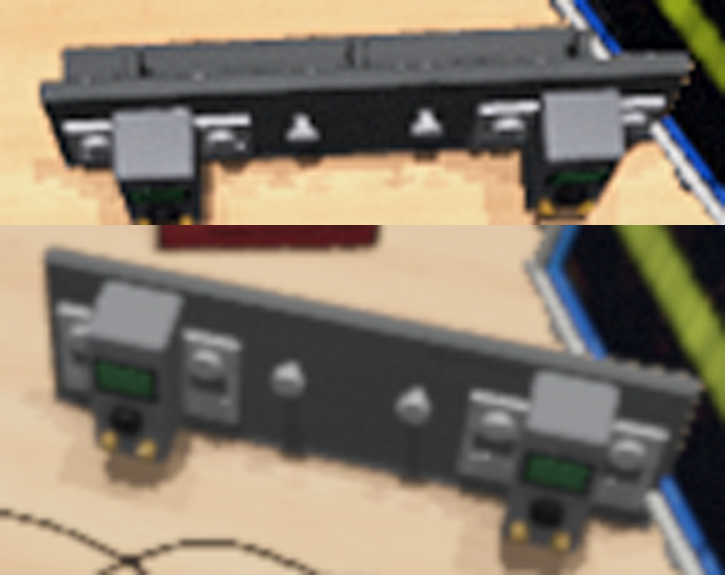

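The crop confirms two meters, each over its stud pair; all clear. Next I move the brick.

```bash
cat >> h.py <<'E'
S=sensors.read_state
def st(tag=''):
    s=S();print(tag,'t%.1f'%s['t'],np.round(s['eef_pos'],1),'F',np.round(s['force'],1),'w%.1f g%.1f'%(s['grip_width'],s['grasp_force']))
D=np.pi/180
def brick(n='side'):
    im,d=snap(n);P=cloud(n,d);Z=P[...,2];m=(d>0)&(Z>46)&(Z<70)&(im.mean(-1)<90)&(P[...,0]<540)&(P[...,0]>340)&(P[...,1]>190)&(P[...,1]<340)
    if m.sum()<200:return m.sum()
    m=cv2.morphologyEx(m.astype(np.uint8),cv2.MORPH_OPEN,np.ones((3,3)))>0
    return cv2.minAreaRect(P[m][:,:2].astype(np.float32))
E
python3 - <<'E'
from h import *
print(brick());R=rz(102.6*D)
ctrl.gripper_to(60,60)
ctrl.move_ptp([416.6,256.3,150],R);st()
print(brick(),brick('top'))
ctrl.move_l([416.6,256.3,53],vel=80,threshold=8);st()
ctrl.gripper_to(40,70);st()
ctrl.move_l([416.6,256.3,130],vel=80);st()
im,d=snap('side','brick1.png')
E
```

```text
((416.99664306640625, 256.2862243652344), (111.9706802368164, 48.93759536743164), 12.86681842803955)
 t2.0 [416.7 256.9 150.4] F [-0.7  0.8 -0.8] w59.9 g0.0
((416.5660705566406, 256.94744873046875), (112.26514434814453, 49.96379089355469), 12.966285705566406) ((417.147705078125, 256.96063232421875), (114.1064453125, 50.22240447998047), 14.304422378540039)
 t3.4 [417.2 256.5  53.6] F [ 0.  -0.3  0.8] w60.1 g0.0
 t3.7 [417.5 256.7  54. ] F [-0.2  0.3  4.8] w48.7 g73.1
 t4.8 [416.  256.1 129.3] F [-0.7 -0.3 -2.6] w49.0 g72.6
```

View pics/brick1.png

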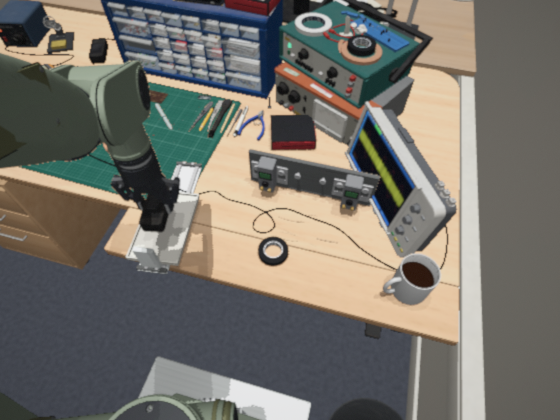

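The picture shows the brick held level in the jaws at (155,215) and the carriage empty. Next I lay it at (430,115).

```bash
python3 - <<'E'
from h import *
R=rz(90*D)
ctrl.move_l([428,115,130],rot=R,vel=120);st()
ctrl.move_l([428,115,40],vel=100);st('low')
print(ctrl.move_l([428,115,27],vel=20,threshold=5));st('contact')
ctrl.gripper_to(62);st()
ctrl.move_l([428,115,160],vel=120)
ctrl.gripper_to(0,60)
# behind post: axis from post
u=np.array([np.cos(8*D),np.sin(8*D)]);p=np.array([321.6,249.5])
a=p-45*u
print(ctrl.solve_ik([*a,160],rz(98*D)))
ctrl.move_ptp([*a,170],rz(98*D));st()
snap('top','b2.png')
E
```

```text
t6.2 [427.9 115.4 130. ] F [ 0.8  0.  -2.3] w48.9 g72.6
low t7.2 [428.7 115.1  40.6] F [-0.2  0.2 -2.5] w48.6 g72.6
True
contact t7.8 [428.1 115.   30.1] F [-0.2 -0.5  5. ] w49.2 g73.4
 t8.0 [426.7 114.9  29.1] F [-0.2 -0.4 -0.1] w62.3 g0.0
[ 4.84521476e-01 -1.42202293e-01  2.11508289e+00 -4.44089210e-16
  1.16871206e+00 -1.22590119e+00]
 t10.7 [277.9 243.3 170.4] F [ 0.4  0.4 -0.1] w-0.3 g0.0
```

View pics/b2.png

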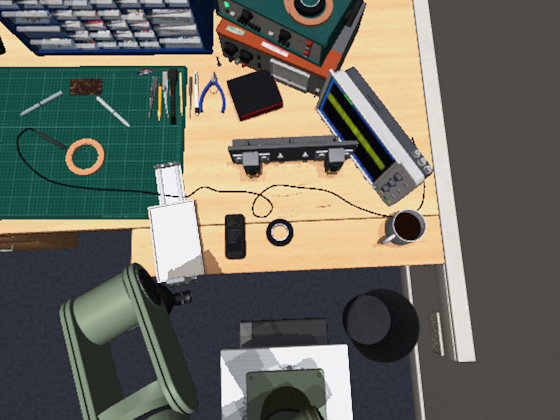

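The brick lies flat at (235,236), clear of the track and the tape. Next I push the post.

```bash
python3 - <<'E'
from h import *
u=np.array([np.cos(8*D),np.sin(8*D),0]);p=np.array([321.6,249.5,84])
ctrl.move_l(p-45*u,vel=100);st()
c=ctrl.move_l(p-5*u,vel=30,threshold=4);st('contact %s'%c)
x0=S()['eef_pos'];d0=(x0-p)@u;print(d0)
c=ctrl.move_l(p+(d0+30)*u,vel=30);st('broke')
c=ctrl.move_l(p+(d0+150)*u,vel=40,threshold=15);st('stop %s'%c)
print((S()['eef_pos']-x0)@u)
c=ctrl.move_l(S()['eef_pos']+3*u,vel=10,threshold=20);st('press %s'%c)
print((S()['eef_pos']-x0)@u)
E
```

```text
t11.8 [277.7 243.4  84.4] F [ 0.2 -0.  -0.2] w-0.1 g0.0
contact True t12.7 [308.2 247.5  83.6] F [-0.7  0.7 -0.4] w-0.2 g0.0
-13.598498496474699
broke t13.9 [338.  251.8  84.1] F [-1.6 -0.3 -0.9] w-0.1 g0.9
stop True t15.7 [406.1 261.3  83.3] F [0.1 0.4 0.1] w0.3 g0.0
98.89840309546577
press False t16.3 [406.4 261.3  82.8] F [-6.6 -1.2  5.7] w0.2 g3.7
99.2510490530346
```

```bash
cat >> h.py <<'E'
def tray(n):
    im,d=snap(n);P=cloud(n,d);X,Y,Z=P[...,0],P[...,1],P[...,2]
    o=[]
    for lo,hi,x0 in((82,97,350),(25,40,300)):
        m=(d>0)&(Z>lo)&(Z<hi)&(X>x0)&(X<660)&(Y>180)&(Y<360)&(im.mean(-1)>120)
        m=cv2.morphologyEx(m.astype(np.uint8),cv2.MORPH_OPEN,np.ones((2,2)))>0
        o.append((m.sum(),*[np.round(v,1) for v in cv2.minAreaRect(P[m][:,:2].astype(np.float32))]) if m.sum()>5 else 0)
    print(n,o)
E
python3 - <<'E'
from h import *
u=np.array([np.cos(8*D),np.sin(8*D),0])
x=S()['eef_pos']
c=ctrl.move_l(x+6*u,vel=15,threshold=20);st('press %s'%c)
print((S()['eef_pos']-x)@u)
ctrl.move_l(x-40*u);ctrl.move_l(x-40*u+[0,0,130])
tray('top');tray('side')
E
```

```text
press False t16.7 [406.5 261.2  81.6] F [-14.6  -1.4  10.8] w-0.2 g7.5
0.0568754513216419
top [(np.int64(75), array([364.9, 136.3]), array([309.1,  28. ]), np.float64(66.9)), (np.int64(477), array([428.9, 205.9]), array([460.8, 182.9]), np.float64(34.7))]
side [(np.int64(99), array([435.4, 259.5]), array([39.8, 51.8]), np.float64(81.0)), (np.int64(421), array([296.7, 143.5]), array([753.3, 184.9]), np.float64(30.4))]
```

```bash
python3 - <<'E'
from h import *
ctrl.move_ptp([480,-60,260],rz(90*D));st()
for n in('top','side'):
    im,d=snap(n);P=cloud(n,d);X,Y,Z=P[...,0],P[...,1],P[...,2]
    for lo,hi,x0,x1,mb in((82,97,390,460,0),(22,40,405,660,120)):
        m=(d>0)&(Z>lo)&(Z<hi)&(X>x0)&(X<x1)&(Y>190)&(Y<360)&(im.mean(-1)>mb)
        k,l,s,c=cv2.connectedComponentsWithStats(m.astype(np.uint8));m=l==1+np.argmax(s[1:,4])
        print(n,m.sum(),cv2.minAreaRect(P[m][:,:2].astype(np.float32)))
    m=(d>0)&(Z>111)&(Z<120)&(Y>-190)&(Y<100)&(X>580)&(X<628)
    k,l,s,c=cv2.connectedComponentsWithStats(m.astype(np.uint8))
    for i in range(1,k):
        if s[i,4]>40:print(n,s[i,4],cv2.minAreaRect(P[l==i][:,:2].astype(np.float32)),P[l==i].mean(0))
snap('top','b3.png')
E
```

```text
t19.5 [479.7 -59.1 259.5] F [-1.2 -0.1  0.5] w-0.2 g0.0
top 99 ((420.15765380859375, 262.88720703125), (12.066887855529785, 44.69396209716797), 8.691444396972656)
top 2914 ((524.1702270507812, 278.96343994140625), (198.36073303222656, 120.97667694091797), 8.121993064880371)
top 226 ((606.5770263671875, 60.347129821777344), (37.120758056640625, 36.072227478027344), 88.2174301147461) [606.17129492  60.40288595 116.09568517]
side 122 ((420.1325988769531, 263.6712951660156), (12.55851936340332, 44.65164566040039), 6.421809196472168)
side 2554 ((526.09033203125, 279.6805419921875), (202.09884643554688, 121.65662384033203), 8.296502113342285)
side 199 ((607.31201171875, 60.81325149536133), (39.55878829956055, 37.32989501953125), 89.45496368408203) [605.6958939   60.16339376 115.80257047]
side 221 ((607.0061645507812, -150.61904907226562), (37.03387451171875, 39.75069808959961), 0.8987017869949341) [ 606.03033183 -150.44164728  115.72461992]
```

View pics/b3.png

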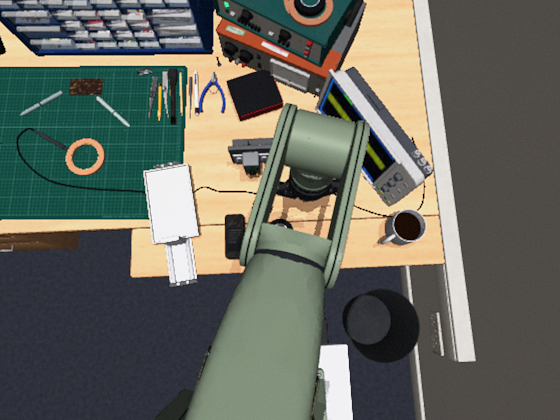

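The carriage is at its stop, with the deck centre at about (524.5,279) and yaw 8.15°. In the picture it sits at (172,203), further along its track, with nothing else moved. Next is meter one, the left.

```bash
cat >> h.py <<'E'
YB=0.3*D
bx=np.array([np.cos(YB),np.sin(YB),0])
def unhang(x,y):
    R=rz(90*D+YB)
    ctrl.gripper_to(75,80)
    ctrl.move_ptp([x,y,200],R)
    ctrl.move_l([x,y,108],vel=80,threshold=8);st('at')
    ctrl.gripper_to(25,80);st('grip')
    ctrl.move_l([x,y,130],vel=25);ctrl.hold(.3);st('raised')
    p=np.array([x,y,130])
    c=ctrl.move_l(p-30*bx,vel=30,threshold=10);st('drawn %s'%c)
    return c,p
E
python3 - <<'E'
from h import *
c,p=unhang(607,60.5)
if not c:
    ctrl.move_l(p-75*bx,vel=80);ctrl.move_l(p-75*bx+[0,0,60],vel=100);st()
snap('side','m1.png')
E
```

```text
at t22.4 [607.6  60.5 108.8] F [ 0.8 -0.4 -0.1] w75.2 g0.0
grip t22.9 [607.3  60.5 108.7] F [-1.8  0.9  4.3] w39.2 g80.0
raised t24.2 [606.9  60.5 129.9] F [ 0.1  0.6 -2.3] w39.0 g80.5
drawn False t25.3 [577.2  60.3 130.1] F [-0.9 -0.6 -2.7] w39.1 g80.5
 t26.8 [531.6  60.1 189.5] F [ 0.4 -0.2 -2.1] w39.1 g80.5
```

View pics/m1.png

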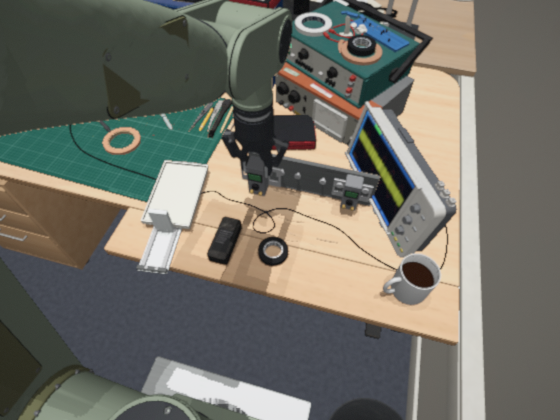

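The meter is off and upright in the jaws at (257,170), and the carriage is empty at (175,195). Next I place it.

```bash
cat >> h.py <<'E'
C=np.array([524.8,279.2]);YD=8.15*D
du=np.array([np.cos(YD),np.sin(YD)])
def place(off,pic):
    q=C+off*du;R=rz(90*D+YD)
    ctrl.move_l([*q,190],rot=R,vel=120);st('over')
    ctrl.move_l([*q,122],vel=80);snap('side',pic);st('low')
    c=ctrl.move_l([*q,107.5],vel=15,threshold=5);st('down %s'%c)
def letgo(off):
    ctrl.gripper_to(58);st('open')
    ctrl.move_l([*(C+off*du),200],vel=60)
E
python3 - <<'E'
from h import *
place(46,'m2.png')
E
```

```text
over t28.9 [570.4 285.1 190. ] F [ 0.8 -0.  -2.4] w39.2 g80.4
low t30.0 [571. 286. 123.] F [ 0.4 -0.1 -1.5] w38.7 g80.4
down True t30.6 [570.3 285.7 112.2] F [-0.  -0.   4.5] w39.1 g81.2
```

View pics/m2.png

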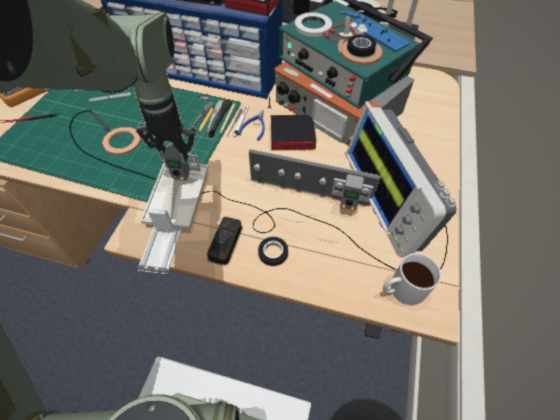

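The meter is upright above the far half of the carriage at (180,170), inside the lip.

```bash
python3 - <<'E'
from h import *
q=C+46*du
print(ctrl.move_l([*q,109.5],vel=10,threshold=8));st()
letgo(46);st()
ctrl.move_l([530,60,230],vel=200)
c,p=unhang(607.2,-150.9)
if not c:
    ctrl.move_l(p-75*bx,vel=80);ctrl.move_l(p-75*bx+[0,0,60],vel=100);st()
snap('side','m3.png')
E
```

```text
True
 t30.9 [570.6 285.8 112.2] F [-0.6 -0.1  4.8] w39.4 g81.2
open t31.2 [569.9 285.5 110.7] F [ 0.6 -0.2  0.7] w57.8 g0.0
 t32.8 [570.  285.6 199.4] F [-0.7  0.4  0.3] w58.1 g0.0
at t36.6 [ 607.8 -151.2  108.9] F [-0.2  0.1  0.3] w75.1 g0.0
grip t37.0 [ 607.4 -151.1  108.7] F [-1.2 -1.1  4.3] w39.2 g80.0
raised t38.4 [ 607.1 -150.9  129.9] F [ 0.1  0.1 -2.6] w39.1 g80.6
drawn False t39.5 [ 577.4 -151.1  130.1] F [-0.4 -0.  -2.6] w38.7 g80.6
 t41.0 [ 531.8 -151.1  189.5] F [-0.4  0.5 -3.3] w39.2 g80.6
```

View pics/m3.png

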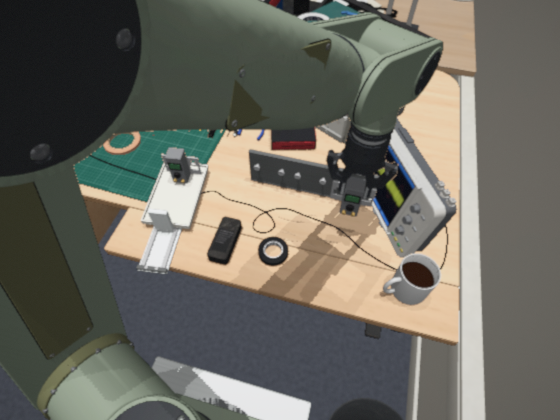

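The first meter stands in the carriage at (177,165). The second is held at (352,195).

```bash
python3 - <<'E'
from h import *
ctrl.move_l([500,60,190],vel=150)
place(-42,'m4.png')
E
```

```text
over t44.5 [483.3 272.7 190. ] F [-0.7 -0.1 -2.5] w38.7 g80.5
low t45.6 [483.9 273.5 122.8] F [-0.1  0.4 -2.9] w39.1 g80.5
down True t46.3 [483.2 273.2 112.2] F [ 0.3 -0.4  5.7] w39.0 g81.5
```

View pics/m4.png

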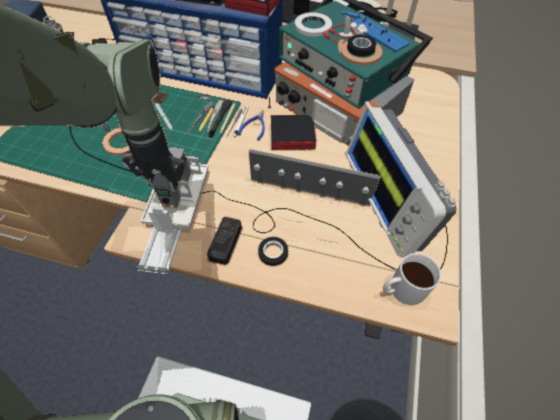

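The second meter is upright in the near half of the carriage at (165,190). I'll release it and check.

```bash
python3 - <<'E'
from h import *
letgo(-42)
ctrl.move_l([420,60,260],vel=150);ctrl.move_ptp([480,-80,280],rz(90*D));st()
for n in('top','side'):
    im,d=snap(n,'f_'+n+'.png');P=cloud(n,d);X,Y,Z=P[...,0],P[...,1],P[...,2]
    for lo,hi,x0 in((84,95,400),(113,124,440)):
        m=(d>0)&(Z>lo)&(Z<hi)&(X>x0)&(X<(445 if lo<90 else 640))&(Y>200)&(Y<350)
        k,l,s,c=cv2.connectedComponentsWithStats(m.astype(np.uint8))
        for i in range(1,k):
            if s[i,4]>40:print(n,lo,s[i,4],cv2.minAreaRect(P[l==i][:,:2].astype(np.float32)),np.median(P[l==i][:,2]))
a=cv2.imread('pics/f_top.png')[140:300,130:310];b=cv2.imread('pics/f_side.png')[140:280,100:300]
cv2.imwrite('pics/f.png',np.hstack([cv2.resize(a,(400,356)),cv2.resize(b,(400,356))]))
E
```

```text
open t46.6 [481.6 272.6 110.3] F [0.1 0.4 0.3] w57.8 g0.0
 t50.6 [479.9 -79.8 279.5] F [ 0.1  0.7 -0.4] w57.9 g0.0
top 84 94 ((420.30059814453125, 263.0922546386719), (12.119690895080566, 43.03573226928711), 7.91746711730957) 90.69884643887002
top 113 238 ((572.8453369140625, 284.49114990234375), (36.483097076416016, 41.06708526611328), 7.779935836791992) 118.66387268947412
top 113 252 ((486.24603271484375, 272.156982421875), (36.505733489990234, 40.997703552246094), 7.63234806060791) 119.2311523489363
side 84 107 ((420.54693603515625, 263.8051452636719), (12.3052396774292, 43.75157165527344), 9.490734100341797) 90.4333985786223
side 113 201 ((573.0415649414062, 284.7533874511719), (37.6738166809082, 40.09819030761719), 9.159708023071289) 118.63289108159914
side 113 232 ((485.8939208984375, 272.71087646484375), (37.940006256103516, 40.016963958740234), 8.584980964660645) 118.87238310794535
```

View pics/f.png

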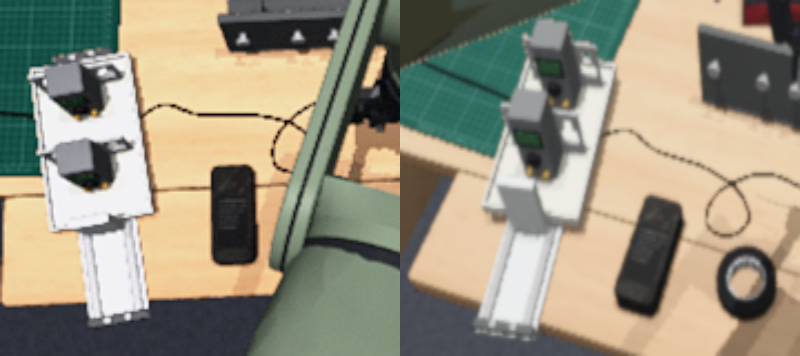

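Both meters stand upright on the carriage floor (tops at about 119 mm) at left-crop (75,90) and (82,165). The post is unmoved at the stop, and the brick and tape are where they should be.

```bash
python3 -c "
from h import *
print(ctrl.finish_job())"
```

```text
the job is handed in; nothing more can be done
None
```

The job is handed in: the brick lies flat on the worktop clear of the track, the carriage is at its end stop, both hanging meters (there were only two) stand upright inside it, and the tape and mug were left alone.

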